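# Unload the locked handle-drying rack with a hooked rod

## Task

The chisel handles in the drying rack are ready: with the hooked rod, and not by hand, pull the red keeper bar towards you as far as it goes by its brass post under the wire shelf, then draw every handle straight out of its sleeve without straining it in the block and lay them all in the blue tray. When the rack is empty, use the rod again to push the keeper bar fully home, and lay the rod back on its rubber mat the way you found it, wholly on the mat. Leave the glue jar, the sanding block and the hammer where they are.

Things in the scene. Friction and masses are not known exactly. Their poses are not given: they have to be found in the camera images.
- rack: Fixed drying rack; origin on the bench, x along its row of sleeves away from the robot, z up. Pale wooden block over x -159 to 111, y -40 to 40 mm, 80 mm high. Four square sleeves run through it along y, axis 50 mm high, mouths in its +y face (see sleeve_a..d). A steel guide arm (24 mm wide, top 78 mm high) runs on from it at y = 45 mm, from x = 111 to 336 mm.
- shelf_edge (a point): Middle of the near edge of a steel wire shelf fixed to the rack over the keeper's post, to keep hands off it: wires 6 to 8 mm thick, underside 165, top 173 mm above the bench, over rack x 161 to 338, y -99 to 59 mm; this point is at rack x 165, y -20, z 169 mm. Its two legs stand at rack x = 330, y = -95 and 55 mm; the near side is open.
- keeper (a joint): Red keeper bar lying along x on the rack block (y 34 to 58 mm, top 92 mm high, x -125 to 260 mm when home). Four 12 mm tongues hang from it to 64 mm height at y 52 to 58 mm, one before each collar. Value in m: 0 home (locked), grows as it slides along the rack's -x, to its stop at 0.034 (free: tongues between the sleeves). It stays where left; sliding takes 2 to 3 N. Move it with the rod only.
- keeper_post (a point): On the axis of the upright brass post (10 mm thick, 90 to 145 mm above the bench) at the far end of the keeper bar, under the wire shelf; this point is 118 mm above the bench, at rack x = 240 mm less the keeper value, y = 45 mm.
- tray: Fixed blue open tray, 250 (x) x 270 (y) mm, walls 5 mm thick and 25 mm high, floor 5 mm thick. Origin: centre of the underside.
- mat: Fixed black rubber mat, 460 (x) x 180 x 3 mm, the home of the hooked rod. Origin: centre of the underside.
- rod: Hooked rod, 0.2 kg. Yellow handle 140 (x) x 24 x 24 mm; origin at the centre of its underside; centre of mass at x = 20 mm. A steel bar 8 mm thick runs from the handle along +x, 12 mm above the underside, to x = 254 mm, and there turns square to +y as a toe (axis x = 250, end y = 38 mm). Lies flat on the mat, hook level, its origin about 100 mm from the mat's centre towards the mat's -x.
- rod_toe (a point): Middle of the rod's toe, at x = 250, y = 18, z = 12 mm in the rod frame.
- sleeve_a (a point): Centre of the mouth of sleeve a (18 mm square), at rack x = -120, y = 40, z = 50 mm; axes as the rack's. The handle comes out along +y.
- handle_a: Handle blank, 0.08 to 0.17 kg; if present (2 or 3 are) it starts in sleeve a. Origin mid-grip: dark grip 22 x 22 mm, x -50 to 50; brass collar 40 mm across, x -60 to -50; round spigot 16 mm thick, x -130 to -60 mm; +x is the free end. In the rack +x lies along rack +y, origin 61 mm out from the mouth, some 48 mm high, drooping a little; drawn 70 mm it is free.
- sleeve_b (a point): Centre of the mouth of sleeve b (18 mm square), at rack x = -56, y = 40, z = 50 mm; axes as the rack's. The handle comes out along +y.
- handle_b: Handle blank, 0.08 to 0.17 kg; if present (2 or 3 are) it starts in sleeve b. Origin mid-grip: dark grip 22 x 22 mm, x -50 to 50; brass collar 40 mm across, x -60 to -50; round spigot 16 mm thick, x -130 to -60 mm; +x is the free end. In the rack +x lies along rack +y, origin 61 mm out from the mouth, some 48 mm high, drooping a little; drawn 70 mm it is free.
- sleeve_c (a point): Centre of the mouth of sleeve c (18 mm square), at rack x = 8, y = 40, z = 50 mm; axes as the rack's. The handle comes out along +y.
- handle_c: Handle blank, 0.08 to 0.17 kg; if present (2 or 3 are) it starts in sleeve c. Origin mid-grip: dark grip 22 x 22 mm, x -50 to 50; brass collar 40 mm across, x -60 to -50; round spigot 16 mm thick, x -130 to -60 mm; +x is the free end. In the rack +x lies along rack +y, origin 61 mm out from the mouth, some 48 mm high, drooping a little; drawn 70 mm it is free.
- sleeve_d (a point): Centre of the mouth of sleeve d (18 mm square), at rack x = 72, y = 40, z = 50 mm; axes as the rack's. The handle comes out along +y.
- handle_d: Handle blank, 0.08 to 0.17 kg; if present (2 or 3 are) it starts in sleeve d. Origin mid-grip: dark grip 22 x 22 mm, x -50 to 50; brass collar 40 mm across, x -60 to -50; round spigot 16 mm thick, x -130 to -60 mm; +x is the free end. In the rack +x lies along rack +y, origin 61 mm out from the mouth, some 48 mm high, drooping a little; drawn 70 mm it is free.
- glue_jar: Glue jar, 64 mm across, 85 mm tall; origin centre of its underside. Leave alone.
- sanding_block: Cork sanding block 90 x 60 x 40 mm; origin centre of its underside. Leave alone.
- mallet: Small hammer lying on the bench. Leave alone.
Things that resemble listed ones, but are neither listed nor needed, are in the scene too. What is shaped like the handle_a but turquoise is not meant.

How it is judged:
By the outcome, as a careful person would: the job done as asked, in the order asked, and still so for the second after the job is handed in, with the robot touching nothing.
Of handle_a, handle_b, handle_c, handle_d only 2 to 3 are there at a start; the rules pass over those that are not, and their reading is None.
At some moment in a run one of rod may be knocked a few centimetres aside while the robot is not near it.
Once in a run the grip may slacken for a moment while it holds something.
It also fails if it takes over 210 s, if anything falls off the work surface, if the arm or the gripper's body presses on something with over 40 N, if the wrist force passes 120 N, or if a joint passes its speed limit or range.

## Robot

A 6-joint arm with a two-finger parallel gripper is mounted at the origin on the work surface. World frame = base frame: x ahead of the robot, y to its left, z up, the work surface at z = 0. Lengths are in m, angles in rad, forces in N, time in s.
With the tool pointing down it reaches from about 0.3 to 0.875 m from the base axis. Payload 6.4 kg.
Tool frame: the origin (TCP) lies midway between the tips of the shut fingers; the grasp point (between the pads) lies 19 mm behind it; x points along the fingers, y is the direction in which the jaws open and shut, and the axes are right-handed (so a half turn about x gives the same grasp; the last joint's range is limited). The gripper opens to 85 mm and grips with 20 to 120 N. Pads are 22 mm wide; open, the fingers measure 114 mm over their backs; the gripper's body (76 mm by 85 mm) begins 54 mm behind the grasp point. The pads swing forward as they close: fully open they stand 13 mm farther back than shut.
Start: joints at [-1.549, 0.181, 1.607, -0, 1.354, -0.206], TCP at [0.13, -0.56, 0.231] pointing down, gripper open.
Joint ranges: [-2.99, 2.99], [-0.89, 2.07], [0.3, 2.58], [-1.14, 4.28], [0, 2.63], [-3.12, 3.12]. Speed limits (rad/s): [2.57, 2.57, 3.01, 3.14, 3.14, 3.14].

## Interface

Orientations are given as a unit quaternion [w, x, y, z].
In Python, from bench import ctrl gives the robot as it stands.
- The arm moves only by the tool step_arm, never from a script. Its argument "motion" is a list of rows, each a list of 7 numbers: the shift along the tool's x, y, z in mm, then the turn, a rotation vector about the tool's x, y, z in degrees, then the closure in counts, from 0 (fully open) to 255 (shut). In form: [[tx, ty, tz, rx, ry, rz, hand], ...]. A call has 1 to 10 rows; each row is the pose to reach, as a shift and turn from the pose commanded when the call began, along the tool's axes at that moment; what a row does not reach only later rows make up. A row lasts 1/8 s, in which the tool goes at most 62.5 mm and 10.7 degrees, less where a joint would pass 70% of its speed; a pose out of reach is approached as far as the arm can. A call with a gripper value outside its range is refused whole. The fingers move at their own pace and stop on an object; the grip force is fixed at half the most. Time passes only in rows, so rows that repeat a pose let the fingers close. It gives the time, the measured TCP pose, the force and the opening at its end, in the units of the state.
- ctrl.get_obs(): the state, without advancing time (a new reading comes with each control period).
- ctrl.camera(name): name is "scene" or "top" or "wrist"; returns (picture, depth): 400x640x3 uint8, red, green, blue; 400x640 float32, m along the optical axis (not along the pixel's ray), 0 where there is no reading.
- ctrl.camera_info(name): a dict with "fx", "fy", "cx", "cy" (pixels), "T" (4x4, takes a point from camera to world coordinates); the wrist camera has in their place "hand_eye" (4x4, takes a point from camera to tool coordinates, whose origin is the TCP and whose axes are the tool frame's). Camera axes: x right, y down, z forward; pixel columns grow to the right and rows downward; lengths in m; the calibration is good to about 2 mm. A picture is of the moment at which its call begins: read the wrist's pose just before it. camera_info takes no time and is no camera call.
- ctrl.hand_in(): hands the job in, once; it reports no verdict.
The state is a dict: "time_s": time; "q": joint angles; "dq": joint speeds; "joint_efforts": joint torques, N m; "eef_pos": TCP position; "eef_rot": TCP orientation; "wrist_force": force on the tool from outside, world axes, zero at the start; "torque": the same for the moment, N m; "opening": opening from 0.0 (shut) to 1.0 (fully open).
Only numpy, scipy, OpenCV 4.12 (cv2) and the standard library are available. Lean on these libraries where they do the work, as an engineer would, in place of code of your own. Each camera call takes 0.05 s, during which the arm holds its last target. There are 200 camera calls.

## Working session

There is one attempt and no reset: what is moved stays moved. The work goes in short steps, Python scripts to look and compute and a tool call to move; the robot and the scene stay as the last step left them, time stands still between calls to the robot, and variables do not carry over. Pictures are saved under pics/ and viewed, about 12 in all and at most 16, crops included, and the job is handed in when it is done.

Besides the shell and the picture viewer there is one more tool, called after "Request:" as a command line: name --pt "numbers of a row" for each row, then --argument value for the rest. step_arm: Moves the arm, as the interface text tells. Its arguments: {"type":"object","properties":{"motion":{"type":"array","items":{"type":"array","items":{"type":"number"}}}},"required":["motion"]}

```bash
mkdir -p pics; ls; cat > h.py <<'E'
import numpy as np, cv2
from scipy.spatial.transform import Rotation as R
from bench import ctrl
def RT(o=None):
    o=o or ctrl.get_obs(); q=o["eef_rot"]; T=np.eye(4); T[:3,:3]=R.from_quat([q[1],q[2],q[3],q[0]]).as_matrix(); T[:3,3]=o["eef_pos"]; return T
def cam(name,fn=None):
    T=RT(); im,d=ctrl.camera(name); i=ctrl.camera_info(name)
    Tc=T@np.array(i["hand_eye"]) if name=="wrist" else np.array(i["T"])
    v,u=np.indices(d.shape); P=np.stack([(u-i["cx"])/i["fx"]*d,(v-i["cy"])/i["fy"]*d,d],-1)@Tc[:3,:3].T+Tc[:3,3]
    P[d==0]=np.nan
    if fn: cv2.imwrite("pics/"+fn,im[:,:,::-1])
    return im,d,P,Tc,i
def rel(pos,x,y):
    "target tool pose (pos, tool x dir, tool y dir) -> shift mm, rotvec deg in current tool axes"
    T=RT(); x=np.array(x,float);x/=np.linalg.norm(x);y=np.array(y,float);y-=x*(x@y);y/=np.linalg.norm(y)
    M=np.stack([x,y,np.cross(x,y)],1)
    s=T[:3,:3].T@(np.array(pos)-T[:3,3])*1000; r=R.from_matrix(T[:3,:3].T@M).as_rotvec(degrees=True)
    return np.round(s,1),np.round(r,1)
E
python3 - <<'E'
from h import *
o=ctrl.get_obs(); print(o)
for n in("top","scene"):
    im,d,P,T,i=cam(n,n+"0.png"); np.savez(n+"0.npz",im=im,P=P); print(n,i["fx"],i["cx"],np.round(T,3).tolist())
print(RT())
print(ctrl.camera_info("wrist"))
E
```

```text
pics
{'time_s': 0.0, 'q': array([-1.54926411e+00,  1.81558794e-01,  1.60801798e+00,  2.19407151e-05,
        1.35378295e+00, -2.06275787e-01]), 'dq': array([ 0.00010798, -0.00042947,  0.00157669,  0.00037118, -0.00049785,
        0.00064677]), 'joint_efforts': array([ 9.11456609e-04, -4.44866538e+01, -3.51336086e+01, -3.64015168e-04,
        9.00948158e-03, -1.41830074e-05]), 'eef_pos': array([ 0.12988482, -0.55957133,  0.23036935]), 'eef_rot': array([ 0.07974516,  0.70258978,  0.08098794, -0.70245944]), 'wrist_force': array([ 0.64635907, -0.01471443,  0.26742562]), 'torque': array([-0.04512989, -0.00620331, -0.02163305]), 'opening': 0.9982001312568365}
top 476.44415805943385 315.9315501629325 [[0.016, -0.987, 0.162, 0.209], [-1.0, -0.017, -0.003, 0.074], [0.006, -0.162, -0.987, 1.677], [0.0, 0.0, 0.0, 1.0]]
scene 431.27976213891816 318.3296240228743 [[-0.74, 0.46, -0.491, 1.12], [0.672, 0.495, -0.55, 0.812], [-0.01, -0.737, -0.676, 1.035], [0.0, 0.0, 0.0, 1.0]]
[[-4.35237454e-05  2.25815354e-01 -9.74170121e-01  1.29847440e-01]
 [ 1.61286654e-03 -9.74168839e-01 -2.25815129e-01 -5.59627071e-01]
 [-9.99998698e-01 -1.58103471e-03 -3.21810552e-04  2.30456388e-01]
 [ 0.00000000e+00  0.00000000e+00  0.00000000e+00  1.00000000e+00]]
{'fx': 337.92982009770884, 'fy': 337.92982009770884, 'cx': 322.13924588601145, 'cy': 197.9870377898449, 'hand_eye': array([[ 1.07998907e-03, -3.22344397e-01,  9.46621848e-01,
        -1.42040934e-01],
       [ 9.99999108e-01, -3.95410407e-04, -1.27553198e-03,
         3.48802130e-04],
       [ 7.85464716e-04,  9.46622381e-01,  3.22343683e-01,
        -8.37735777e-02],
       [ 0.00000000e+00,  0.00000000e+00,  0.00000000e+00,
         1.00000000e+00]])}
```

View pics/top0.png

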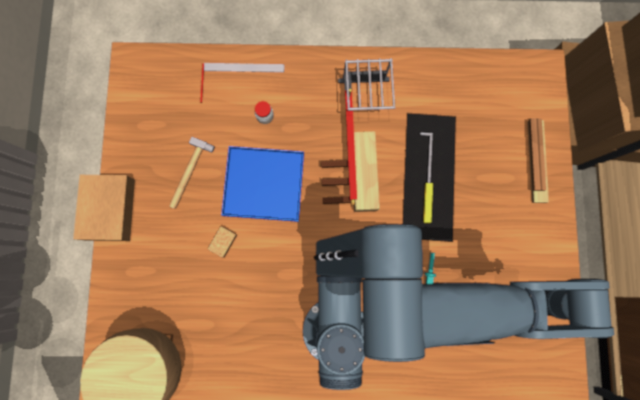

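View pics/scene0.png

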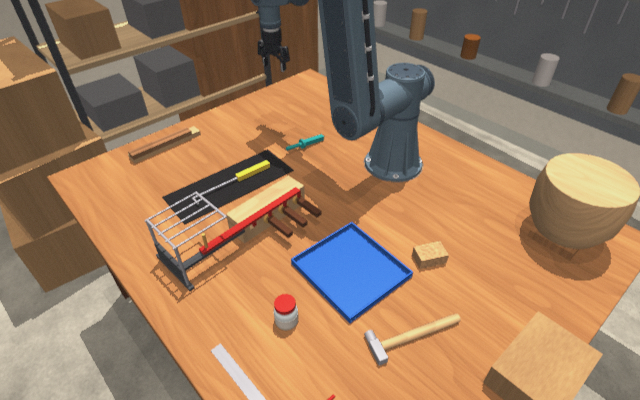

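The top view shows the rack at about (365,170) with handles at (335,163), (335,181) and (337,200). The rod is on the mat, with its yellow handle at (429,202) and toe at (425,134). The tray is at (263,184), and the turquoise decoy lies by the arm at (430,268). The scene view agrees.

```bash
python3 - <<'E'
from h import *
D=np.load("top0.npz"); im=D["im"];P=D["P"]; hsv=cv2.cvtColor(im,cv2.COLOR_RGB2HSV); H,S,V=[hsv[...,k].astype(int) for k in range(3)]
u0,v0=np.meshgrid(np.arange(640),np.arange(400))
def rect(n,m,box,pr=True):
    a,b,c,d=box; m=m&(u0>=a)&(u0<=c)&(v0>=b)&(v0<=d)&np.isfinite(P[...,0])
    p=P[m]; 
    r=cv2.minAreaRect((p[:,:2]*1000).astype(np.float32)); c=p.mean(0)
    w,vv=np.linalg.eigh(np.cov(p[:,:2].T)); a=vv[:,1]; a=a if abs(a[0])<abs(a[1]) and a[1]>0 or abs(a[0])>=abs(a[1]) and a[0]>0 else -a
    print(n,m.sum(),"mean",np.round(c*1000),"rect c",np.round(r[0],1),"size",np.round(r[1],1),"ang",round(r[2],1),"axis deg",round(np.degrees(np.arctan2(a[1],a[0])),1),"z med",round(np.median(p[:,2])*1000,1))
yel=(H>22)&(H<35)&(S>180)&(V>120)
rect("rodhandle",yel,(420,178,438,226))
rect("mat",(V<60),(400,110,460,242))
rect("tray",(H>100)&(H<125)&(S>150),(215,140,310,225))
rect("trayfloor",(H>100)&(H<125)&(S>150)&(P[...,2]<.012),(215,140,310,225))
red=((H<6)|(H>174))&(S>170)&(V>100)
rect("keeper",red,(340,85,362,205))
blk=(P[...,2]>.07)&(P[...,2]<.086)
rect("block",blk&(V>120),(350,125,385,215))
dk=(P[...,2]>.035)&(P[...,2]<.075)&(V<130)
for n,b in(("h1",(318,156,344,170)),("h2",(318,174,344,188)),("h3",(318,194,346,206))): rect(n,dk,b)
rect("jar",(P[...,2]>.06),(250,95,278,125)); rect("sand",(P[...,2]>.03),(205,222,240,260)); 
rect("rodbar",(P[...,2]>.007)&(P[...,2]<.03)&(V>110)&(S<70),(418,128,436,182))
rect("shelf",(P[...,2]>.14)&(P[...,2]<.19),(335,50,400,118))
E
```

```text
rodhandle 0 mean [nan nan nan] rect c [0. 0.] size [0. 0.] ang 0.0 axis deg nan z med nan
mat 4992 mean [ 547. -338.    5.] rect c [ 527.8 -264.1] size [317.  486.5] ang 87.3 axis deg -1.2 z med 4.1
tray 5018 mean [502. 258.   5.] rect c [501.5 257.7] size [265.9 246.8] ang 86.8 axis deg 85.8 z med 5.0
trayfloor 4647 mean [504. 260.   4.] rect c [504.8 259.8] size [261.3 240.6] ang 86.6 axis deg 87.8 z med 4.6
keeper 633 mean [606. -47.  92.] rect c [630.1 -49.7] size [379.4  33.6] ang 2.2 axis deg 2.7 z med 92.2
block 1588 mean [540. -99.  80.] rect c [549.7 -93.8] size [284.5  96.1] ang 0.3 axis deg 2.3 z med 80.3
h1 163 mean [568.  13.  56.] rect c [570.4  14.5] size [24.  83.8] ang 1.8 axis deg 93.7 z med 56.7
h2 167 mean [505.  12.  57.] rect c [506.6  12.4] size [23.4 79.8] ang 1.8 axis deg 93.6 z med 57.6
h3 173 mean [442.   7.  57.] rect c [442.3   6.5] size [22.3 83.2] ang 3.5 axis deg 94.1 z med 56.6
jar 235 mean [752. 261.  82.] rect c [754.1 262.1] size [57.5 55.9] ang 1.0 axis deg 17.7 z med 83.8
sand 463 mean [293. 391.  39.] rect c [293.8 391.4] size [61.8 89.7] ang 62.0 axis deg -26.0 z med 38.9
rodbar 121 mean [ 617. -332.   19.] rect c [ 608.2 -333.7] size [184.2  37.3] ang 6.8 axis deg 0.3 z med 19.6
shelf 674 mean [ 817. -102.  172.] rect c [ 818.1 -102.1] size [179.1 158.6] ang 3.5 axis deg 0.2 z med 172.2<stdin>:7: RuntimeWarning: Mean of empty slice.
  ret = um.true_divide(
  avg = a.mean(axis, **keepdims_kw)
<stdin>:8: RuntimeWarning: Degrees of freedom <= 0 for slice
  c *= np.true_divide(1, fact)
  c *= np.true_divide(1, fact)
  return _methods._mean(a, axis=axis, dtype=dtype,
  ret = ret.dtype.type(ret / rcount)
```

```bash
python3 - <<'E'
from h import *
D=np.load("top0.npz"); im=D["im"];P=D["P"]
print(im[202,424:436].tolist()); print(np.round(P[195:210:7,424:436]*1000).tolist())
s,r=rel([.45,-.345,.2],[0,0,-1],[0,-1,0]); print(s,r)
E
```

```text
[[99, 94, 32], [167, 165, 57], [206, 205, 74], [215, 214, 78], [215, 215, 78], [214, 214, 77], [206, 205, 74], [170, 168, 62], [110, 105, 45], [57, 52, 37], [40, 37, 36], [40, 36, 36]]
[[[469.0, -313.0, 16.0], [467.0, -313.0, 28.0], [467.0, -317.0, 29.0], [468.0, -321.0, 26.0], [468.0, -326.0, 22.0], [467.0, -326.0, 32.0], [468.0, -333.0, 21.0], [468.0, -335.0, 25.0], [471.0, -344.0, 6.0], [472.0, -348.0, 1.0], [472.0, -351.0, 3.0], [472.0, -356.0, -1.0]], [[443.0, -311.0, 22.0], [442.0, -312.0, 31.0], [442.0, -316.0, 29.0], [442.0, -320.0, 29.0], [442.0, -323.0, 29.0], [442.0, -326.0, 32.0], [442.0, -329.0, 32.0], [443.0, -335.0, 24.0], [446.0, -343.0, 4.0], [447.0, -348.0, 2.0], [447.0, -351.0, 2.0], [447.0, -355.0, 1.0]], [[418.0, -310.0, 25.0], [418.0, -312.0, 28.0], [418.0, -316.0, 27.0], [417.0, -318.0, 33.0], [418.0, -323.0, 27.0], [418.0, -326.0, 30.0], [418.0, -330.0, 28.0], [422.0, -340.0, 0.0], [421.0, -342.0, 8.0], [422.0, -347.0, 1.0], [421.0, -350.0, 5.0], [421.0, -352.0, 9.0]]]
[  30.8 -136.7 -360.3] [13.1 -0.   0.1]
```

Request:
step_arm --pt "31 -159 -365 13.1 0 0 0" --pt "31 -159 -365 13.1 0 0 0" --pt "31 -159 -365 13.1 0 0 0" --pt "31 -159 -365 13.1 0 0 0" --pt "31 -159 -365 13.1 0 0 0" --pt "31 -159 -365 13.1 0 0 0" --pt "31 -159 -365 13.1 0 0 0" --pt "31 -159 -365 13.1 0 0 0" --pt "31 -159 -365 13.1 0 0 0" --pt "31 -159 -365 13.1 0 0 0"

```text
time_s: 1.35
eef_pos: [0.4487, -0.3237, 0.2003]
eef_rot: [0.001, -0.707, 0.001, 0.707]
wrist_force: [0.2, 0.5, -0.7]
opening: 1.0
```

```bash
python3 - <<'E'
from h import *
print(RT().round(3).tolist())
im,d,P,T,i=cam("wrist","w1.png"); np.savez("w1.npz",im=im,P=P)
hsv=cv2.cvtColor(im,cv2.COLOR_RGB2HSV); H,S,V=[hsv[...,k].astype(int) for k in range(3)]
m=(H>22)&(H<36)&(S>120)&(V>120)&(P[...,2]>.022)&(P[...,2]<.036)
p=P[m]; r=cv2.minAreaRect((p[:,:2]*1000).astype(np.float32)); print("handle",m.sum(),r,np.median(p[:,2])*1000)
w,v=np.linalg.eigh(np.cov(p[:,:2].T)); print(np.degrees(np.arctan2(v[1,1],v[0,1])),p.mean(0))
m=(V<60)&(abs(P[...,2]-.003)<.006);p=P[m]; print("mat",cv2.minAreaRect((p[:,:2]*1000).astype(np.float32)))
E
```

```text
[[-0.0, -0.002, -1.0, 0.449], [-0.0, -1.0, 0.002, -0.324], [-1.0, 0.0, 0.0, 0.2], [0.0, 0.0, 0.0, 1.0]]
handle 3374 ((442.9141540527344, -321.3570861816406), (24.006261825561523, 139.06973266601562), 86.09502410888672) 26.129694104809754
176.16001615412992 [ 0.4477398  -0.32160571  0.02606247]
mat ((459.82427978515625, -327.24884033203125), (178.0760955810547, 294.07781982421875), 86.9830551147461)
```

View pics/w1.png

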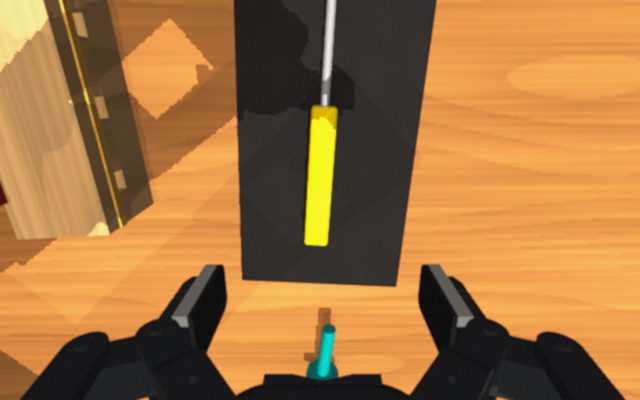

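The wrist view shows the yellow handle from (324,107) to (316,245) on the mat. It measures 24 x 139 mm at a height of about 27 mm, as expected. The rod is at (443, -321), yaw -3.9°.

```bash
python3 - <<'E'
from h import *
y=[-np.sin(np.radians(3.9)),-np.cos(np.radians(3.9)),0]
print(rel([.458,-.3224,.060],[0,0,-1],y),rel([.458,-.3224,.004],[0,0,-1],y))
E
```

```text
(array([140.3,  -1.4,  -9.3]), array([ 3.7,  0. , -0. ])) (array([196.3,  -1.4,  -9.3]), array([ 3.7,  0. , -0. ]))
```

Request:
step_arm --pt "60 -1.4 -9.3 3.7 0 0 0" --pt "120 -1.4 -9.3 3.7 0 0 0" --pt "160 -1.4 -9.3 3.7 0 0 0" --pt "185 -1.4 -9.3 3.7 0 0 0" --pt "196 -1.4 -9.3 3.7 0 0 0" --pt "196 -1.4 -9.3 3.7 0 0 0" --pt "196 -1.4 -9.3 3.7 0 0 255" --pt "196 -1.4 -9.3 3.7 0 0 255" --pt "196 -1.4 -9.3 3.7 0 0 255" --pt "196 -1.4 -9.3 3.7 0 0 255"

```text
time_s: 2.65
eef_pos: [0.4594, -0.3219, 0.0051]
eef_rot: [-0.023, 0.707, -0.023, -0.706]
wrist_force: [-1.1, 0.5, 4.9]
opening: 0.264
```

Request:
step_arm --pt "0 0 0 0 0 0 255" --pt "0 0 0 0 0 0 255" --pt "-20 0 0 0 0 0 255" --pt "-60 0 0 0 0 0 255" --pt "-110 0 0 0 0 0 255" --pt "-140 0 0 0 0 0 255" --pt "-150 0 0 0 0 0 255" --pt "-150 0 0 0 0 0 255"

```text
time_s: 3.65
eef_pos: [0.4588, -0.3214, 0.1545]
eef_rot: [-0.023, 0.707, -0.023, -0.707]
wrist_force: [0.6, -0.4, -2.7]
opening: 0.266
```

```bash
python3 - <<'E'
from h import *
print(RT().round(4).tolist())
im,d,P,T,i=cam("wrist","w2.png"); np.savez("w2.npz",im=im,P=P)
im,d,P,T,i=cam("scene","s2.png"); np.savez("s2.npz",im=im,P=P)
im,d,P,T,i=cam("top","t2.png"); np.savez("t2.npz",im=im,P=P)
E
```

```text
[[0.0004, -0.0654, -0.9979, 0.4588], [-0.0004, -0.9979, 0.0654, -0.3214], [-1.0, 0.0004, -0.0004, 0.1545], [0.0, 0.0, 0.0, 1.0]]
```

View pics/w2.png

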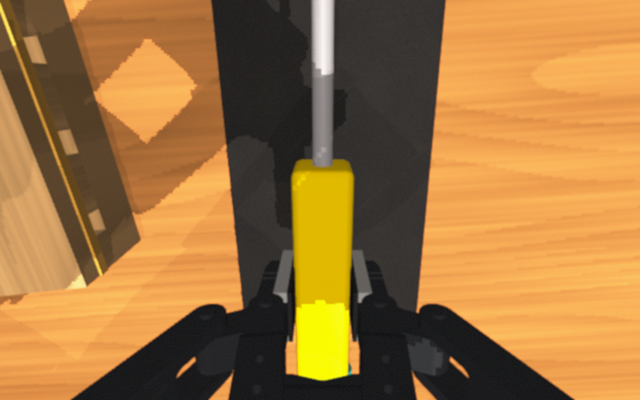

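Rod held: the opening is steady at 0.266 and the rod is straight in the jaws. Next I'll refine the rack pose, the post and the toe.

```bash
python3 - <<'E'
from h import *
for f in("top0","t2","s2","scene0","w2"):
    D=np.load(f+".npz"); im=D["im"];P=D["P"]; hsv=cv2.cvtColor(im,cv2.COLOR_RGB2HSV); H,S,V=[hsv[...,k].astype(int) for k in range(3)]
    X,Y,Z=[P[...,k]*1000 for k in range(3)]
    m=((H<6)|(H>174))&(S>170)&(V>90)&(abs(Z-92)<6)&(X>380)&(X<850)&(abs(Y)<120)
    if m.sum()>100:
        p=P[m][:,:2]*1000; l=cv2.fitLine(p.astype(np.float32),cv2.DIST_HUBER,0,.01,.01).ravel()
        print(f,"keeper",m.sum(),"yaw",np.degrees(np.arctan(l[1]/l[0])),"pt",l[2:],"xrange",np.percentile(p[:,0],[.5,99.5]),"z",np.median(Z[m]))
    m=(abs(Z-80)<5)&(V>110)&(S<190)&(H>8)&(X>380)&(X<700)&(Y<-45)&(Y>-160)
    if m.sum()>100:
        p=P[m][:,:2]*1000; r=cv2.minAreaRect(p.astype(np.float32)); xs=p[:,0]
        e=[]
        for x in range(430,660,10):
            q=p[abs(xs-x)<5]
            if len(q)>8: e.append([x,np.percentile(q[:,1],2)])
        e=np.array(e); k=np.polyfit(e[:,0],e[:,1],1) if len(e)>4 else None
        print(f,"block",m.sum(),np.round(r[0],1),np.round(r[1],1),r[2],"-y edge slope deg",np.degrees(np.arctan(k[0])) if k is not None else None,"y@568",np.polyval(k,568) if k is not None else None, "xr",np.percentile(xs,[.5,99.5]))
    m=(abs(Z-169)<10)&(X>700)&(X<930)&(Y<0)&(Y>-220)
    if m.sum()>100:p=P[m][:,:2]*1000; print(f,"shelf",cv2.minAreaRect(p.astype(np.float32)))
    if f in("t2","s2"):
        m=(abs(Z-165)<14)&(X>560)&(X<730)&(Y<-250)&(Y>-400); p=P[m]*1000
        if m.sum()>20:
            b=p[p[:,0]<670]; l=cv2.fitLine(b[:,:2].astype(np.float32),cv2.DIST_HUBER,0,.01,.01).ravel()
            t=p[p[:,1]>np.median(b[:,1])+10]
            print(f,"bar yaw",np.degrees(np.arctan(l[1]/l[0])),l[2:],"z",np.median(b[:,2]),"toe",len(t),t.mean(0),t.min(0),t.max(0))
E
```

```text
top0 keeper 550 yaw 2.8746219 pt [597.7638   -47.442028] xrange [442.86416672 808.90652226] z 92.16579335627907
top0 block 1381 [ 544.8 -100.5] [273.5  79.1] 1.0776417255401611 -y edge slope deg 2.811301321959113 y@568 -132.93889400497687 xr [410.19508458 677.39052865]
top0 shelf ((818.1327514648438, -102.0755615234375), (179.11505126953125, 158.57151794433594), 3.460097312927246)
t2 keeper 573 yaw 3.0364847 pt [598.4348 -47.3681] xrange [442.71132797 811.33583203] z 92.00697015352377
t2 block 1361 [ 544.1 -100.6] [273.   78.8] 1.0803359746932983 -y edge slope deg 3.1922037462453745 y@568 -132.87750622248257 xr [410.71371099 677.54177398]
t2 shelf ((818.193115234375, -101.21512603759766), (180.38067626953125, 158.109375), 3.073005437850952)
t2 bar yaw -4.2710056 [ 613.6379  -331.28186] z 165.37147515930073 toe 20 [ 692.07732758 -309.10240482  166.35129244] [ 687.75281939 -321.03109776  155.67292859] [ 696.89793762 -297.15398925  175.38560337]
s2 keeper 738 yaw 3.2053485 pt [646.9845   -39.980766] xrange [443.79248537 824.28611667] z 91.43600044647698
s2 block 1031 [544.8 -96. ] [272.
[... 276 characters left out ...]
z 164.6707561625389 toe 15 [ 694.51618039 -303.40504792  165.10705477] [ 689.39625762 -313.88109247  160.56453612] [ 698.57338508 -294.23822812  168.73759894]
scene0 keeper 741 yaw 2.79752 pt [646.05634 -39.93059] xrange [444.92770314 824.31247711] z 91.35030477941919
scene0 block 1038 [ 543.9 -100.9] [ 83.4 275.7] 89.1470718383789 -y edge slope deg 3.0183563928323993 y@568 -130.80331625949074 xr [409.11629624 679.49775409]
scene0 shelf ((818.1121215820312, -99.49951934814453), (176.01170349121094, 161.36317443847656), 3.8220436573028564)
w2 block 9963 [ 475.6 -131.9] [ 63.4 166.5] 70.35356903076172 -y edge slope deg 2.4961480250379826 y@568 -134.27283189254493 xr [409.16141338 555.24417839]
```

Rack origin is (568, -94.7) mm with yaw 3.0°. The block, keeper and shelf all agree. The top view and the robot agree on the rod; the scene camera is about 3 mm off in y. Next I'll plan the hook moves.

```bash
cat >> h.py <<'E'
TH=np.radians(3.0); O=np.array([.568,-.0947,0]); U=np.array([np.cos(TH),np.sin(TH),0]); W=np.array([-np.sin(TH),np.cos(TH),0])
def rk(x,y,z): return O+U*x/1000+W*y/1000+[0,0,z/1000]
def inrk(p): p=np.array(p)-O; return np.round([p@U*1000,p@W*1000,p[2]*1000],1)
E
python3 - <<'E'
from h import *
for p in((-110,-12,112),(25,-12,112),(25,27,112),(-22,27,112)): print(p,*rel(rk(*p),[0,0,-1],-W))
E
```

```text
(-110, -12, 112) [  40.9 -207.6   12.7] [-6.8  0.1  0.1]
(25, -12, 112) [  40.7 -223.5 -121.4] [-6.8  0.1  0.1]
(25, 27, 112) [  40.8 -262.2 -116.8] [-6.8  0.1  0.1]
(-22, 27, 112) [  40.9 -256.7  -70.1] [-6.8  0.1  0.1]
```

Request:
step_arm --pt "20 -40 13 -6.8 0 0 255" --pt "42 -90 13 -6.8 0 0 255" --pt "42 -140 13 -6.8 0 0 255" --pt "42 -180 13 -6.8 0 0 255" --pt "42 -200 13 -6.8 0 0 255" --pt "42 -207.6 13 -6.8 0 0 255" --pt "42 -207.6 13 -6.8 0 0 255" --pt "42 -207.6 13 -6.8 0 0 255"

```text
time_s: 4.8
eef_pos: [0.4594, -0.1143, 0.1121]
eef_rot: [-0.019, -0.707, -0.018, 0.707]
wrist_force: [-0.8, 0.5, -2.6]
opening: 0.268
```

```bash
python3 - <<'E'
from h import *
print(inrk(RT()[:3,3]), rel(rk(25,-12,112),[0,0,-1],-W))
cam("scene","s3.png")
im,d,P,T,i=cam("top","t3.png"); np.savez("t3.npz",im=im,P=P)
im=cv2.imread("pics/s3.png")[120:300,120:360]; t=cv2.imread("pics/t3.png")[40:220,320:480]
cv2.imwrite("pics/c3.png",np.hstack([cv2.resize(im,None,fx=2,fy=2),cv2.resize(t,None,fx=2,fy=2)]))
E
```

```text
[-109.4  -13.9  112.1] (array([ 1.000e-01, -1.800e+00, -1.344e+02]), array([ 0.,  0., -0.]))
```

View pics/c3.png

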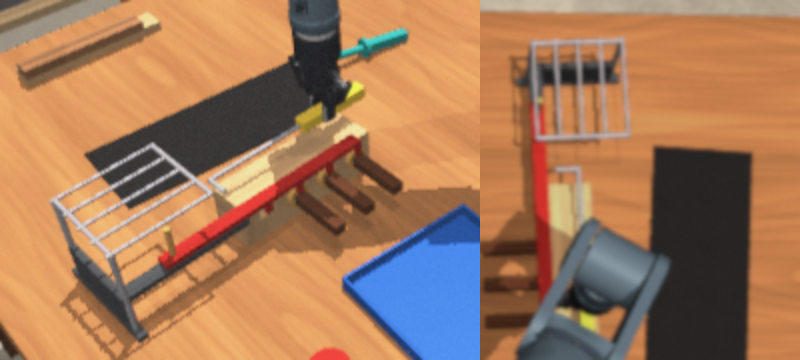

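The crops show the rod over the block. Its toe, at about (552-580,170) in the right crop, is just short of the shelf edge and on the -y side of the brass post at (540,100).

Request:
step_arm --pt "0 -2 -30 0 0 0 255" --pt "0 -2 -65 0 0 0 255" --pt "0 -2 -100 0 0 0 255" --pt "0 -2 -125 0 0 0 255" --pt "0 -2 -135 0 0 0 255" --pt "0 -2 -135 0 0 0 255" --pt "0 -15 -135 0 0 0 255" --pt "0 -30 -135 0 0 0 255" --pt "0 -40 -135 0 0 0 255" --pt "0 -40 -135 0 0 0 255"

```text
time_s: 6.15
eef_pos: [0.5919, -0.065, 0.1124]
eef_rot: [0.019, 0.707, 0.019, -0.707]
wrist_force: [0.3, 0.0, -2.2]
opening: 0.267
```

```bash
python3 - <<'E'
from h import *
print(inrk(RT()[:3,3]))
cam("scene","s4.png")
im,d,P,T,i=cam("top","t4.png"); np.savez("t4.npz",im=im,P=P)
im=cv2.imread("pics/s4.png")[120:300,120:360]; t=cv2.imread("pics/t4.png")[40:130,330:410]
cv2.imwrite("pics/c4.png",np.hstack([cv2.resize(im,None,fx=2,fy=2),cv2.resize(t,None,fx=4,fy=4)]))
E
```

```text
[ 25.4  28.4 112.4]
```

View pics/c4.png

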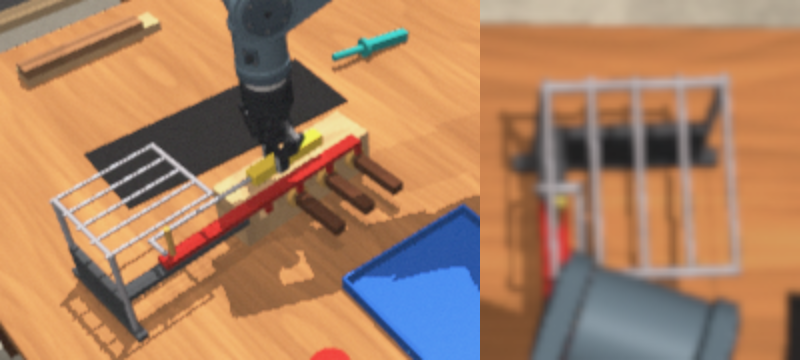

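The toe is behind the post, at (540-580,187) in the right crop with the post at (560,203). I'll pull now.

Request:
step_arm --pt "0 0 8 0 0 0 255" --pt "0 0 15 0 0 0 255" --pt "0 0 22 0 0 0 255" --pt "0 0 28 0 0 0 255" --pt "0 0 34 0 0 0 255" --pt "0 0 38 0 0 0 255" --pt "0 0 41 0 0 0 255" --pt "0 0 43 0 0 0 255" --pt "0 0 43 0 0 0 255"

```text
time_s: 7.38
eef_pos: [0.549, -0.0686, 0.1123]
eef_rot: [-0.019, -0.707, -0.019, 0.707]
wrist_force: [1.0, -0.1, -1.5]
opening: 0.269
```

Request:
step_arm --pt "0 0 1 0 0 0 255" --pt "0 0 2 0 0 0 255" --pt "0 0 2 0 0 0 255"

```text
time_s: 7.75
eef_pos: [0.5474, -0.0687, 0.1124]
eef_rot: [0.019, 0.707, 0.019, -0.707]
wrist_force: [2.5, -0.7, -1.7]
opening: 0.269
```

Request:
step_arm --pt "0 0 1 0 0 0 255" --pt "0 0 2 0 0 0 255" --pt "0 0 2 0 0 0 255"

```text
time_s: 8.12
eef_pos: [0.5471, -0.0689, 0.113]
eef_rot: [0.019, 0.708, 0.019, -0.705]
wrist_force: [8.9, 1.1, -3.6]
opening: 0.27
```

```bash
python3 - <<'E'
from h import *
print(inrk(RT()[:3,3]))
im,d,P,T,i=cam("scene","s5.png")
hsv=cv2.cvtColor(im,cv2.COLOR_RGB2HSV); H,S,V=[hsv[...,k].astype(int) for k in range(3)]
def k(im,P):
    hsv=cv2.cvtColor(im,cv2.COLOR_RGB2HSV); H,S,V=[hsv[...,k].astype(int) for k in range(3)]; X,Y,Z=[P[...,k]*1000 for k in range(3)]
    m=((H<6)|(H>174))&(S>170)&(V>90)&(abs(Z-92)<6)&(X>380)&(X<850)&(abs(Y)<120); q=(P[m]-O)@U*1000
    print(np.percentile(q,[.5,99.5]))
D=np.load("scene0.npz"); k(D["im"],D["P"]); k(im,P)
E
```

```text
[-19.6  26.9 113. ]
[-120.84165119  259.10119732]
[-156.77567158  224.56076816]
```

Request:
step_arm --pt "0 0 1.5 0 0 0 255" --pt "0 0 1.5 0 0 0 255"

```text
time_s: 8.43
eef_pos: [0.5469, -0.069, 0.1136]
eef_rot: [0.019, 0.709, 0.018, -0.704]
wrist_force: [14.9, 2.0, -5.6]
opening: 0.268
```

The keeper moved about 35 mm and the force is climbing, so it is at its stop. Unhook and withdraw.

Request:
step_arm --pt "0 0 -8 0 0 0 255" --pt "0 0 -15 0 0 0 255" --pt "0 0 -15 0 0 0 255" --pt "0 20 -15 0 0 0 255" --pt "0 40 -15 0 0 0 255" --pt "0 41 -15 0 0 0 255" --pt "0 41 30 0 0 0 255" --pt "0 41 70 0 0 0 255" --pt "0 41 88 0 0 0 255" --pt "0 41 88 0 0 0 255"

```text
time_s: 9.68
eef_pos: [0.457, -0.1146, 0.1123]
eef_rot: [-0.018, -0.707, -0.018, 0.707]
wrist_force: [0.1, -0.3, -1.1]
opening: 0.263
```

```bash
python3 - <<'E'
from h import *
print(inrk(RT()[:3,3]))
y=[-.0654,-.9979,0]
for z in(.112,.005): print(rel([.4588,-.3214,z],[0,0,-1],y))
im,d,P,T,i=cam("wrist","w6.png"); np.savez("w6.npz",im=im,P=P)
im,d,P,T,i=cam("top","t6.png"); np.savez("t6.npz",im=im,P=P)
im,d,P,T,i=cam("scene","s6.png"); np.savez("s6.npz",im=im,P=P)
X,Y,Z=[P[...,k]*1000 for k in range(3)]
m=(abs(Z-124)<12)&(X>560)&(X<740)&(Y<-60)&(Y>-180)&(im.min(-1)>110)&(im.max(-1)-im.min(-1).astype(int)<40); print(m.sum(),[inrk(p/1000) for p in P[m][::25]*1000])
E
```

```text
[-111.9  -14.   112.3]
(array([2.000e-01, 2.066e+02, 8.900e+00]), array([6.7, 0. , 0. ]))
(array([107.2, 206.7,   8.9]), array([6.7, 0. , 0. ]))
88 [array([ -6.1, -15.2, 124.9]), array([ 49. , -11.9, 127.6]), array([104. , -10.8, 130.5]), array([125.6,   1.3, 123.4])]
```

Request:
step_arm --pt "0 50 9 3 0 0 255" --pt "0 110 9 6.7 0 0 255" --pt "0 165 9 6.7 0 0 255" --pt "0 200 9 6.7 0 0 255" --pt "40 206.6 9 6.7 0 0 255" --pt "80 206.6 9 6.7 0 0 255" --pt "98 206.6 9 6.7 0 0 255" --pt "104 206.6 9 6.7 0 0 255" --pt "106 206.6 9 6.7 0 0 255" --pt "106 206.6 9 6.7 0 0 255"

```text
time_s: 11.08
eef_pos: [0.4609, -0.322, 0.0076]
eef_rot: [-0.022, 0.707, -0.023, -0.706]
wrist_force: [0.4, -0.3, -0.8]
opening: 0.265
```

Request:
step_arm --pt "0 0 0 0 0 0 0" --pt "0 0 0 0 0 0 0" --pt "0 0 0 0 0 0 0" --pt "0 0 0 0 0 0 0" --pt "-30 0 0 0 0 0 0" --pt "-80 0 0 0 0 0 0" --pt "-140 0 0 0 0 0 0" --pt "-195 0 0 0 0 0 0" --pt "-195 0 0 0 0 0 0"

```text
time_s: 12.2
eef_pos: [0.4624, -0.3237, 0.2072]
eef_rot: [-0.02, 0.709, -0.025, -0.704]
wrist_force: [-0.3, 0.3, -0.6]
opening: 1.003
```

```bash
cat >> h.py <<'E'
def rodpose(fn):
    im,d,P,T,i=cam("wrist",fn); hsv=cv2.cvtColor(im,cv2.COLOR_RGB2HSV); H,S,V=[hsv[...,k].astype(int) for k in range(3)]
    m=(H>22)&(H<36)&(S>120)&(V>120)&(P[...,2]>.020)&(P[...,2]<.036); p=P[m]
    print("handle",cv2.minAreaRect((p[:,:2]*1000).astype(np.float32)),np.median(p[:,2])*1000)
E
python3 - <<'E'
from h import *
rodpose("w7.png")
print(RT()[:3,3], rel(rk(-120,112,170),[0,0,-1],-U),rel(rk(-120,112,170),[0,0,-1],U))
print(ctrl.get_obs()["q"])
E
```

```text
handle ((444.8499755859375, -320.7335510253906), (23.804584503173828, 139.31039428710938), 86.81468200683594) 26.148872260580937
[ 0.46106382 -0.32238258  0.20387323] (array([  32.5, -331.5,   40. ]), array([83.4, -0.3, -0. ])) (array([  32.5, -331.5,   40. ]), array([-96.6,   0. ,  -0.3]))
[-8.21144485e-01  1.75520777e-01  1.67048834e+00 -5.41657965e-06
  1.29025396e+00  8.13235386e-01]
```

The rod is back on the mat at (445, -321), yaw -3.2°, within 2 mm of where it was. Next, the handles.

```bash
python3 - <<'E'
from h import *
print(rel(rk(-56,130,200),[0,0,-1],U))
E
```

```text
(array([   2.6, -356.7,  -21.6]), array([-96.6,   0. ,  -0.3]))
```

Request:
step_arm --pt "2 -50 -21 -10 0 0 0" --pt "2 -100 -21 -20 0 0 0" --pt "2 -150 -21 -30 0 0 0" --pt "2 -200 -21 -40 0 0 0" --pt "2 -250 -21 -50 0 0 0" --pt "2 -300 -21 -60 0 0 0" --pt "2 -340 -21 -70 0 0 0" --pt "2 -357 -21 -80 0 0 0" --pt "2 -357 -21 -90 0 0 0" --pt "2 -357 -21 -96.6 0 0 0"

```text
time_s: 13.5
eef_pos: [0.5023, 0.0343, 0.197]
eef_rot: [0.513, 0.485, 0.515, -0.486]
wrist_force: [-0.9, -0.6, 0.1]
opening: 1.002
```

Request:
step_arm --pt "0 0 0 0 0 0 110" --pt "0 0 0 0 0 0 110"

```text
time_s: 13.75
eef_pos: [0.503, 0.0337, 0.1982]
eef_rot: [0.512, 0.487, 0.513, -0.488]
wrist_force: [0.2, 0.4, -0.8]
opening: 0.603
```

```bash
cat > hd.py <<'E'
from h import *
def handles(fn):
    im,d,P,T,i=cam("wrist",fn); np.savez(fn[:-4]+".npz",im=im,P=P)
    q=P-O; X=q@U*1000;Y=q@W*1000;Z=q[...,2]*1000; V=im.max(-1)
    for n,x in zip("abcd",(-120,-56,8,72)):
        m=(abs(X-x)<22)&(Y>105-30)&(Y<165)&(Z>38)&(Z<66); 
        if m.sum()<100: print(n,m.sum()); continue
        p=np.stack([X[m],Y[m],Z[m]],1); r=cv2.minAreaRect(p[:,:2].astype(np.float32))
        l=cv2.fitLine(p.astype(np.float32),cv2.DIST_HUBER,0,.01,.01).ravel(); l=l*np.sign(l[1]) if l[1]<0 else l
        l=cv2.fitLine(p.astype(np.float32),cv2.DIST_HUBER,0,.01,.01).ravel(); s=l[0]/l[1]
        print(n,m.sum(),np.round(r[0],1),np.round(r[1],1),round(r[2],1),"x at y=110",round(l[3]+s*(110-l[4]),1),"yaw",round(-np.degrees(s),2),"pitch",round(np.degrees(l[2]/l[1]),2),"z top@110",round(l[5]+l[2]/l[1]*(110-l[4]),1),"ymax",round(np.percentile(p[:,1],99),1))
    hsv=cv2.cvtColor(im,cv2.COLOR_RGB2HSV); H,S,_=[hsv[...,k].astype(int) for k in range(3)]
    m=((H<6)|(H>174))&(S>170)&(abs(Z-92)<6)&(Y>20)&(Y<70)
    if m.sum()>100:
        l=cv2.fitLine(np.stack([X[m],Y[m]],1).astype(np.float32),cv2.DIST_HUBER,0,.01,.01).ravel(); print("keeper top yaw rel",np.degrees(np.arctan(l[1]/l[0])),l[2:],np.percentile(X[m],.5),np.percentile(Y[m],[1,99]))
E
python3 - <<'E'
from hd import *
print(inrk(RT()[:3,3]),ctrl.get_obs()["q"].round(2))
handles("w8.png")
E
```

```text
[-58.2 131.6 198.2] [-0.17  0.06  1.81  0.    1.27 -0.22]
a 2345 [-120.6  114.1] [22.5 78. ] 0.0 x at y=110 -118.9 yaw 1.25 pitch -2.51 z top@110 56.1 ymax 152.8
b 2106 [-56.8 114.1] [78.2 22. ] 89.6 x at y=110 -56.7 yaw -1.28 pitch -2.41 z top@110 56.5 ymax 152.8
c 2349 [  7.2 114.1] [78.2 22.3] 89.9 x at y=110 5.7 yaw -1.41 pitch -2.42 z top@110 56.2 ymax 152.8
d 0
keeper top yaw rel -0.059055988 [46.232193 49.910946] -157.91939492206694 [35.9351329  60.05050153]
```

View pics/w8.png

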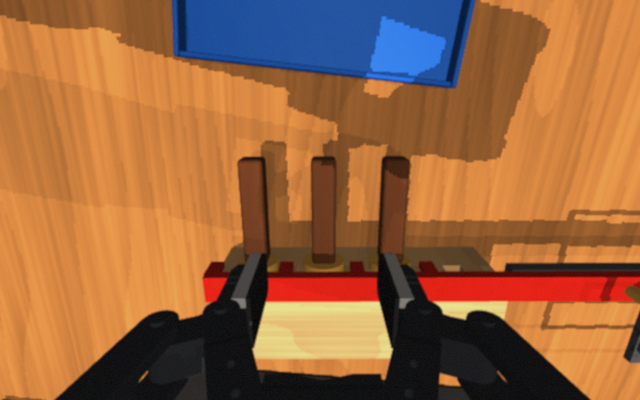

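The picture shows three handles with free ends near (252,160), (323,160) and (396,160). Sleeve d is empty and the tongues sit between the collars. The measured positions match a, b and c within 1 mm. I'll take c first.

Request:
step_arm --pt "30 30 10 0 0 0 110" --pt "80 63 18 0 0 0 110" --pt "115 63.5 18 0 0 0 110" --pt "120 63.5 18 0 0 0 110" --pt "120 63.5 18 0 0 0 110" --pt "120 63.5 18 0 0 0 110"

```text
time_s: 14.55
eef_pos: [0.5693, 0.0188, 0.0814]
eef_rot: [0.514, 0.488, 0.512, -0.486]
wrist_force: [1.1, -0.3, -0.1]
opening: 0.573
```

```bash
python3 - <<'E'
from hd import *
print(inrk(RT()[:3,3]),rel(rk(7.5,112,29),[0,0,-1],U))
E
```

```text
[  7.2 113.3  81.4] (array([52.4,  0.1,  1.2]), array([-0.1,  0. , -0.2]))
```

Request:
step_arm --pt "25 0 1 0 0 0 110" --pt "45 0 1 0 0 0 110" --pt "52 0 1 0 0 0 110" --pt "52 0 1 0 0 0 110" --pt "52 0 1 0 0 0 110" --pt "52 0 1 0 0 0 255" --pt "52 0 1 0 0 0 255" --pt "52 0 1 0 0 0 255" --pt "52 0 1 0 0 0 255"

```text
time_s: 15.68
eef_pos: [0.5686, 0.0179, 0.0278]
eef_rot: [0.513, 0.487, 0.512, -0.487]
wrist_force: [0.3, 0.4, 3.1]
opening: 0.246
```

Request:
step_arm --pt "0 0 0 0 0 0 255" --pt "0 0 -3 0 0 0 255" --pt "0 0 -6 0 0 0 255"

```text
time_s: 16.05
eef_pos: [0.5679, 0.0237, 0.0274]
eef_rot: [0.513, 0.487, 0.512, -0.487]
wrist_force: [0.5, -2.8, 2.7]
opening: 0.248
```

Request:
step_arm --pt "0 0 -8 0 0 0 255" --pt "0.3 0 -16 0 0 0 255" --pt "0.6 0 -24 0 0 0 255" --pt "0.9 0 -32 0 0 0 255"

```text
time_s: 16.55
eef_pos: [0.5658, 0.0567, 0.0262]
eef_rot: [0.513, 0.487, 0.513, -0.487]
wrist_force: [0.9, -1.7, 1.3]
opening: 0.245
```

Request:
step_arm --pt "0.3 0 -8 0 0 0 255" --pt "0.6 0 -18 0 0 0 255" --pt "1 0 -28 0 0 0 255" --pt "1 0 -40 0 0 0 255" --pt "1 0 -52 0 0 0 255" --pt "1 0 -64 0 0 0 255"

```text
time_s: 17.3
eef_pos: [0.5627, 0.1207, 0.0254]
eef_rot: [0.513, 0.487, 0.513, -0.487]
wrist_force: [1.0, 0.4, -0.4]
opening: 0.25
```

```bash
cat >> hd.py <<'E'
YT=np.radians(-3.2); TU=np.array([np.cos(YT),np.sin(YT),0]); TV=np.array([-np.sin(YT),np.cos(YT),0]); TC=np.array([.503,.259,0])
def slot(sx,z): return TC+TU*sx/1000+TV*.048+[0,0,z/1000]
E
python3 - <<'E'
from hd import *
print(inrk(RT()[:3,3]),rel(slot(70,90),[0,0,-1],U),rel(slot(70,10),[0,0,-1],U))
E
```

```text
[  6.  215.3  25.4] (array([ -64.6,   22.2, -181.5]), array([-0.,  0.,  0.])) (array([  15.4,   22.2, -181.5]), array([-0.,  0.,  0.]))
```

Request:
step_arm --pt "-30 2 -15 0 0 0 255" --pt "-65 10 -50 0 0 0 255" --pt "-65 22 -100 0 0 0 255" --pt "-65 22 -150 0 0 0 255" --pt "-65 22 -178 0 0 0 255" --pt "-65 22 -181.5 0 0 0 255" --pt "-30 22 -181.5 0 0 0 255" --pt "0 22 -181.5 0 0 0 255" --pt "12 22 -181.5 0 0 0 255" --pt "18 22 -181.5 0 0 0 255"

```text
time_s: 18.55
eef_pos: [0.5755, 0.3017, 0.007]
eef_rot: [0.512, 0.487, 0.513, -0.487]
wrist_force: [0.3, -0.3, -0.5]
opening: 0.25
```

Request:
step_arm --pt "0 0 0 0 0 0 255" --pt "0 0 0 0 0 0 255" --pt "0 0 0 0 0 0 110" --pt "0 0 0 0 0 0 110" --pt "0 0 0 0 0 0 110" --pt "-30 0 0 0 0 0 110" --pt "-80 0 0 0 0 0 110" --pt "-130 0 0 0 0 0 110" --pt "-140 0 0 0 0 0 110" --pt "-140 0 0 0 0 0 110"

```text
time_s: 19.8
eef_pos: [0.5757, 0.3023, 0.1481]
eef_rot: [0.513, 0.487, 0.512, -0.486]
wrist_force: [-0.3, -0.2, -0.7]
opening: 0.571
```

```bash
python3 - <<'E'
from hd import *
cam("wrist","w9.png")
print(RT()[:3,3],inrk(RT()[:3,3]),rel(rk(-56.4,112,82),[0,0,-1],U))
E
```

```text
[0.57482439 0.30198222 0.14640432] [ 27.6 395.8 146.4] (array([ 64.6, -83.7, 283.8]), array([-0. ,  0. ,  0.1]))
```

View pics/w9.png

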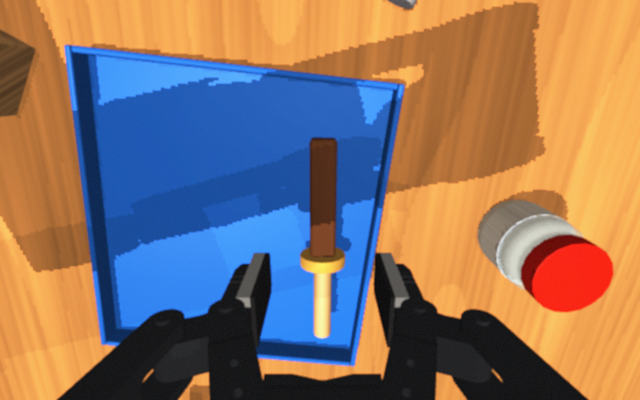

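Handle c (collar at (322,260)) lies wholly inside the tray. Now handle b.

Request:
step_arm --pt "0 -20 55 0 0 0 110" --pt "0 -40 110 0 0 0 110" --pt "0 -60 170 0 0 0 110" --pt "0 -83.5 225 0 0 0 110" --pt "20 -83.5 270 0 0 0 110" --pt "50 -83.5 284 0 0 0 110" --pt "64 -83.5 284 0 0 0 110" --pt "64 -83.5 284 0 0 0 110" --pt "64 -83.5 284 0 0 0 110"

```text
time_s: 20.98
eef_pos: [0.507, 0.0152, 0.0837]
eef_rot: [0.513, 0.487, 0.513, -0.487]
wrist_force: [0.6, 0.3, 0.2]
opening: 0.568
```

```bash
python3 - <<'E'
from hd import *
print(inrk(RT()[:3,3]),rel(rk(-56.4,112,29),[0,0,-1],U))
handles("w10.png")
E
```

```text
[-55.2 112.9  83.7] (array([54.7, -1.2,  0.9]), array([ 0., -0., -0.]))
a 6092 [-120.3  113.9] [77.8 22. ] 89.9 x at y=110 -118.9 yaw -1.44 pitch -3.18 z top@110 56.0 ymax 152.5
b 5335 [-56.7 114. ] [22.  77.9] 0.0 x at y=110 -56.6 yaw 1.24 pitch -2.54 z top@110 56.6 ymax 152.6
c 0
d 0
keeper top yaw rel -1.3838836 [ 5.5000205 55.26926  ] -128.69352459203452 [38.05257233 60.19152583]
```

Request:
step_arm --pt "25 -1 1 0 0 0 110" --pt "45 -1 1 0 0 0 110" --pt "54.5 -1 1 0 0 0 110" --pt "54.5 -1 1 0 0 0 110" --pt "54.5 -1 1 0 0 0 110" --pt "54.5 -1 1 0 0 0 255" --pt "54.5 -1 1 0 0 0 255" --pt "54.5 -1 1 0 0 0 255" --pt "54.5 -1 1 0 0 0 255"

```text
time_s: 22.15
eef_pos: [0.5063, 0.0131, 0.0294]
eef_rot: [0.513, 0.487, 0.512, -0.487]
wrist_force: [1.3, 0.8, 3.9]
opening: 0.247
```

Request:
step_arm --pt "0 0 0 0 0 0 255" --pt "0 0 -3 0 0 0 255" --pt "0 0 -6 0 0 0 255"

```text
time_s: 22.52
eef_pos: [0.5055, 0.0189, 0.029]
eef_rot: [0.513, 0.487, 0.512, -0.487]
wrist_force: [0.5, -2.3, 3.4]
opening: 0.248
```

Request:
step_arm --pt "-0.3 0 -8 0 0 0 255" --pt "0 0 -16 0 0 0 255" --pt "0.3 0 -24 0 0 0 255" --pt "0.6 0 -32 0 0 0 255"

```text
time_s: 23.02
eef_pos: [0.5034, 0.052, 0.0281]
eef_rot: [0.513, 0.487, 0.513, -0.487]
wrist_force: [-0.9, -1.3, 1.0]
opening: 0.248
```

Request:
step_arm --pt "0.3 0 -8 0 0 0 255" --pt "0.6 0 -18 0 0 0 255" --pt "1 0 -28 0 0 0 255" --pt "1 0 -40 0 0 0 255" --pt "1 0 -52 0 0 0 255" --pt "1 0 -64 0 0 0 255"

```text
time_s: 23.78
eef_pos: [0.5003, 0.116, 0.0272]
eef_rot: [0.513, 0.487, 0.513, -0.487]
wrist_force: [-0.2, 0.3, -1.4]
opening: 0.245
```

```bash
python3 - <<'E'
from hd import *
print(inrk(RT()[:3,3]),rel(slot(0,90),[0,0,-1],U),rel(slot(0,6.5),[0,0,-1],U))
E
```

```text
[-56.6 214.   27.2] (array([ -62.8,   15.2, -190.4]), array([-0., -0.,  0.])) (array([  20.7,   15.3, -190.3]), array([-0., -0.,  0.]))
```

Request:
step_arm --pt "-30 2 -15 0 0 0 255" --pt "-65 8 -50 0 0 0 255" --pt "-65 15 -100 0 0 0 255" --pt "-65 15 -150 0 0 0 255" --pt "-65 15 -185 0 0 0 255" --pt "-65 15 -190 0 0 0 255" --pt "-30 15 -190 0 0 0 255" --pt "0 15 -190 0 0 0 255" --pt "13 15 -190 0 0 0 255" --pt "20 15 -190 0 0 0 255"

```text
time_s: 25.02
eef_pos: [0.5057, 0.3051, 0.0069]
eef_rot: [0.513, 0.487, 0.513, -0.487]
wrist_force: [-0.5, -0.6, -0.1]
opening: 0.247
```

Request:
step_arm --pt "0 0 0 0 0 0 255" --pt "0 0 0 0 0 0 255" --pt "0 0 0 0 0 0 110" --pt "0 0 0 0 0 0 110" --pt "0 0 0 0 0 0 110" --pt "-30 0 0 0 0 0 110" --pt "-80 0 0 0 0 0 110" --pt "-130 0 0 0 0 0 110" --pt "-140 0 0 0 0 0 110" --pt "-140 0 0 0 0 0 110"

```text
time_s: 26.28
eef_pos: [0.506, 0.3057, 0.1479]
eef_rot: [0.513, 0.487, 0.512, -0.486]
wrist_force: [-0.3, -0.1, -0.5]
opening: 0.572
```

```bash
python3 - <<'E'
from hd import *
print(RT()[:3,3],inrk(RT()[:3,3]),rel(rk(-120.2,112,82),[0,0,-1],U))
E
```

```text
[0.50597258 0.30573838 0.14788633] [-41.  403.1 147.9] (array([ 65.6, -79.1, 291.2]), array([-0. , -0. , -0.1]))
```

Request:
step_arm --pt "0 -20 55 0 0 0 110" --pt "0 -40 110 0 0 0 110" --pt "0 -60 170 0 0 0 110" --pt "0 -79 225 0 0 0 110" --pt "20 -79 275 0 0 0 110" --pt "50 -79 291 0 0 0 110" --pt "64 -79 291 0 0 0 110" --pt "64 -79 291 0 0 0 110" --pt "64 -79 291 0 0 0 110"

```text
time_s: 27.4
eef_pos: [0.442, 0.0118, 0.0836]
eef_rot: [0.513, 0.487, 0.513, -0.486]
wrist_force: [0.9, 0.1, 1.0]
opening: 0.569
```

```bash
python3 - <<'E'
from hd import *
print(inrk(RT()[:3,3]),rel(rk(-120.2,112,29),[0,0,-1],U))
handles("w11.png")
E
```

```text
[-120.2  113.    83.6] (array([54.6,  0. ,  1. ]), array([ 0., -0., -0.]))
a 5321 [-120.7  114. ] [22.  77.9] 0.1 x at y=110 -121.1 yaw -0.19 pitch -2.48 z top@110 56.5 ymax 152.5
b 0
c 0
d 0
keeper top yaw rel -2.3167307 [-61.023693  55.794285] -150.372544996383 [38.54558024 60.18365189]
```

Request:
step_arm --pt "25 -0.5 1 0 0 0 110" --pt "45 -0.5 1 0 0 0 110" --pt "54.5 -0.5 1 0 0 0 110" --pt "54.5 -0.5 1 0 0 0 110" --pt "54.5 -0.5 1 0 0 0 110" --pt "54.5 -0.5 1 0 0 0 255" --pt "54.5 -0.5 1 0 0 0 255" --pt "54.5 -0.5 1 0 0 0 255" --pt "54.5 -0.5 1 0 0 0 255"

```text
time_s: 28.58
eef_pos: [0.4418, 0.0098, 0.0292]
eef_rot: [0.513, 0.487, 0.512, -0.487]
wrist_force: [0.3, 0.1, 4.2]
opening: 0.244
```

Request:
step_arm --pt "0 0 0 0 0 0 255" --pt "0 0 -3 0 0 0 255" --pt "0 0 -6 0 0 0 255"

```text
time_s: 28.95
eef_pos: [0.4414, 0.0155, 0.0289]
eef_rot: [0.513, 0.487, 0.512, -0.487]
wrist_force: [-0.2, -2.9, 3.2]
opening: 0.249
```

Request:
step_arm --pt "-0.3 0 -8 0 0 0 255" --pt "0 0 -16 0 0 0 255" --pt "0.3 0 -24 0 0 0 255" --pt "0.6 0 -32 0 0 0 255"

```text
time_s: 29.45
eef_pos: [0.439, 0.0487, 0.0279]
eef_rot: [0.513, 0.487, 0.513, -0.487]
wrist_force: [0.7, -0.8, 0.2]
opening: 0.248
```

Request:
step_arm --pt "0.3 0 -8 0 0 0 255" --pt "0.6 0 -18 0 0 0 255" --pt "1 0 -28 0 0 0 255" --pt "1 0 -40 0 0 0 255" --pt "1 0 -52 0 0 0 255" --pt "1 0 -64 0 0 0 255"

```text
time_s: 30.2
eef_pos: [0.4358, 0.1127, 0.0271]
eef_rot: [0.513, 0.487, 0.513, -0.487]
wrist_force: [0.4, -0.4, -2.3]
opening: 0.244
```

```bash
python3 - <<'E'
from hd import *
print(inrk(RT()[:3,3]),rel(slot(-68,90),[0,0,-1],U),rel(slot(-68,6.5),[0,0,-1],U))
E
```

```text
[-121.1  214.    27.1] (array([ -62.9,   12.1, -197.7]), array([-0., -0.,  0.])) (array([  20.6,   12.2, -197.7]), array([-0., -0.,  0.]))
```

Request:
step_arm --pt "-30 2 -15 0 0 0 255" --pt "-65 8 -50 0 0 0 255" --pt "-65 12 -100 0 0 0 255" --pt "-65 12 -150 0 0 0 255" --pt "-65 12 -190 0 0 0 255" --pt "-65 12 -197 0 0 0 255" --pt "-30 12 -197 0 0 0 255" --pt "0 12 -197 0 0 0 255" --pt "13 12 -197 0 0 0 255" --pt "20 12 -197 0 0 0 255"

```text
time_s: 31.45
eef_pos: [0.4378, 0.3088, 0.0068]
eef_rot: [0.513, 0.487, 0.513, -0.487]
wrist_force: [-0.1, 0.3, -1.4]
opening: 0.245
```

Request:
step_arm --pt "0 0 0 0 0 0 255" --pt "0 0 0 0 0 0 255" --pt "0 0 0 0 0 0 110" --pt "0 0 0 0 0 0 110" --pt "0 0 0 0 0 0 110" --pt "-30 0 0 0 0 0 110" --pt "-80 0 0 0 0 0 110" --pt "-130 0 0 0 0 0 110" --pt "-190 0 0 0 0 0 0" --pt "-190 0 0 0 0 0 0"

```text
time_s: 32.7
eef_pos: [0.4412, 0.3106, 0.2032]
eef_rot: [0.514, 0.491, 0.511, -0.483]
wrist_force: [-0.4, -0.1, 0.2]
opening: 0.961
```

```bash
python3 - <<'E'
from hd import *
im,d,P,T,i=cam("wrist","w12.png"); t,d,P,T,i=cam("top","t12.png"); np.savez("t12.npz",im=t,P=P)
cv2.imwrite("pics/c12.png",np.hstack([im[:,:,::-1][:, 60:460],cv2.resize(t[40:240,320:520,::-1],(400,400))]))
hsv=cv2.cvtColor(t,cv2.COLOR_RGB2HSV); H,S,V=[hsv[...,k].astype(int) for k in range(3)]
m=(H>22)&(H<36)&(S>140)&(V>120)&(P[...,1]<-.2)&(P[...,0]<.8)&(P[...,0]>.2)
p=P[m]*1000;print(m.sum(),cv2.minAreaRect(p[:,:2].astype(np.float32)))
print(RT()[:3,3],rel([.448,-.321,.2],[0,0,-1],[0,-1,0]))
E
```

```text
304 ((445.609130859375, -327.0973815917969), (34.202964782714844, 141.96319580078125), 86.67219543457031)
[0.43813852 0.3092455  0.19782455] (array([ -2.6, -22.6, 629.9]), array([93. , -0.1, -0. ]))
```

View pics/c12.png

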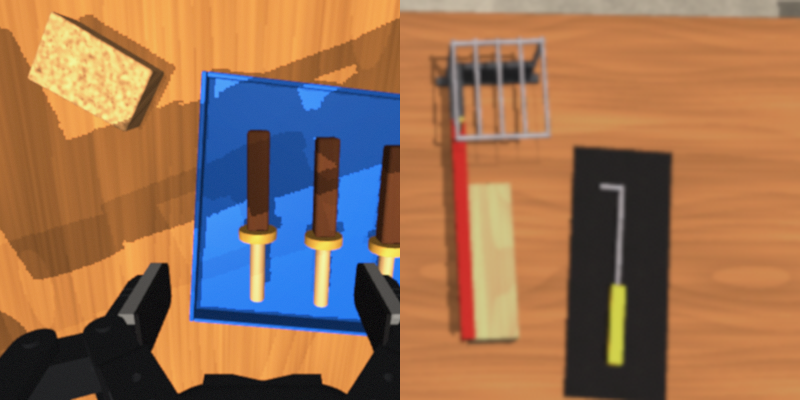

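All three handles lie in the tray, the rack is empty, and the rod is where I left it on the mat at (616,325). I'll go back to the rod.

Request:
step_arm --pt "-3 0 55 0 0 0 0" --pt "-3 0 115 10 0 0 0" --pt "-3 -5 175 20 0 0 0" --pt "-3 -10 235 30 0 0 0" --pt "-3 -15 295 40 0 0 0" --pt "-3 -20 355 50 0 0 0" --pt "-3 -22 415 60 0 0 0" --pt "-3 -22 475 70 0 0 0" --pt "-3 -22 535 80 0 0 0" --pt "-3 -22 590 90 0 0 0"

```text
time_s: 34.05
eef_pos: [0.4451, -0.2826, 0.1979]
eef_rot: [-0.015, -0.706, -0.017, 0.708]
wrist_force: [1.4, 0.3, 0.1]
opening: 0.999
```

```bash
python3 - <<'E'
from h import *
print(RT()[:3,3],rel([.448,-.321,.2],[0,0,-1],[-.06,-1,0]))
E
```

```text
[ 0.4450941  -0.28256686  0.19791976] (array([-2.2, 38.5, -1.2]), array([6. , 0.1, 0.2]))
```

Request:
step_arm --pt "-2 38 -1 6 0 0 0" --pt "-2 38 -1 6 0 0 0" --pt "-2 38 -1 6 0 0 0" --pt "-2 38 -1 6 0 0 0"

```text
time_s: 34.55
eef_pos: [0.4491, -0.3175, 0.2014]
eef_rot: [0.019, -0.706, 0.018, 0.707]
wrist_force: [0.7, -0.1, 0.1]
opening: 1.0
```

```bash
python3 - <<'E'
from h import *
rodpose("w13.png")
a=np.radians(-3.3); print(RT()[:3,3],rel([.460,-.3216,.0045],[0,0,-1],[np.sin(a),-np.cos(a),0]))
E
```

```text
handle ((444.65789794921875, -321.0646057128906), (24.01746368408203, 139.35443115234375), 86.21576690673828) 26.169153575286654
[ 0.44927316 -0.31769709  0.20178922] (array([197.3,   3.5, -11. ]), array([0.4, 0. , 0. ]))
```

Request:
step_arm --pt "60 2 -11 0.5 0 0 0" --pt "120 3 -11 0.5 0 0 0" --pt "160 3 -11 0.5 0 0 0" --pt "185 3 -11 0.5 0 0 0" --pt "196 3 -11 0.5 0 0 0" --pt "196 3 -11 0.5 0 0 0" --pt "196 3 -11 0.5 0 0 255" --pt "196 3 -11 0.5 0 0 255" --pt "196 3 -11 0.5 0 0 255" --pt "196 3 -11 0.5 0 0 255"

```text
time_s: 35.85
eef_pos: [0.4606, -0.3233, 0.007]
eef_rot: [-0.022, 0.707, -0.022, -0.706]
wrist_force: [-0.2, 0.8, 4.3]
opening: 0.264
```

Request:
step_arm --pt "0 0 0 0 0 0 255" --pt "0 0 0 0 0 0 255" --pt "-20 0 0 0 0 0 255" --pt "-60 0 0 0 0 0 255" --pt "-100 0 0 0 0 0 255" --pt "-107 0 0 0 0 0 255" --pt "-107 0 0 0 0 0 255" --pt "-107 0 0 0 0 0 255"

```text
time_s: 36.85
eef_pos: [0.4591, -0.3217, 0.1114]
eef_rot: [0.023, -0.706, 0.021, 0.708]
wrist_force: [-0.4, 0.1, -2.1]
opening: 0.269
```

```bash
python3 - <<'E'
from h import *
print(RT().round(4).tolist())
for p in((-110,-12,112),(-55,-12,112),(-55,27,112)): print(p,*rel(rk(*p),[0,0,-1],-W))
im,d,P,T,i=cam("top","t14.png"); X,Y,Z=[P[...,k]*1000 for k in range(3)]
m=(abs(Z-124)<14)&(X>560)&(X<730)&(Y<-250)&(Y>-400); p=P[m]*1000
b=p[p[:,0]<670]; l=cv2.fitLine(b[:,:2].astype(np.float32),cv2.DIST_HUBER,0,.01,.01).ravel()
t=p[p[:,1]>np.median(b[:,1])+10]; print(np.degrees(np.arctan(l[1]/l[0])),l[2:],np.median(b[:,2]),t.mean(0))
E
```

```text
[[-0.0022, -0.062, -0.9981, 0.4591], [0.0024, -0.9981, 0.062, -0.3217], [-1.0, -0.0023, 0.0024, 0.1114], [0.0, 0.0, 0.0, 1.0]]
(-110, -12, 112) [-1.000e-01 -2.088e+02  1.330e+01] [-6.6  0.1  0.1]
(-55, -12, 112) [-2.000e-01 -2.151e+02 -4.130e+01] [-6.6  0.1  0.1]
(-55, 27, 112) [-1.000e-01 -2.539e+02 -3.690e+01] [-6.6  0.1  0.1]
-3.3820143 [ 614.9728  -332.30286] 122.49893839366256 [ 694.26442045 -310.02175514  122.16555977]
```

Request:
step_arm --pt "0 -40 13 -6.6 0 0 255" --pt "0 -95 13 -6.6 0 0 255" --pt "0 -150 13 -6.6 0 0 255" --pt "0 -200 13 -6.6 0 0 255" --pt "0 -235 15 -6.6 0 0 255" --pt "0 -247 17 -6.6 0 0 255" --pt "0 -247 17 -6.6 0 0 255" --pt "0 -247 17 -6.6 0 0 255"

```text
time_s: 37.9
eef_pos: [0.4585, -0.0762, 0.113]
eef_rot: [-0.019, -0.707, -0.018, 0.707]
wrist_force: [-1.1, 0.4, -2.2]
opening: 0.265
```

```bash
python3 - <<'E'
from h import *
print(inrk(RT()[:3,3]),rel(rk(-50,27,112),[0,0,-1],-W))
E
```

```text
[-108.3   24.2  113. ] (array([  1. ,  -2.8, -58.3]), array([ 0.,  0., -0.]))
```

Now push along +x: contact is expected near 70 mm and home near 104 mm.

Request:
step_arm --pt "1 -3 -20 0 0 0 255" --pt "1 -3 -45 0 0 0 255" --pt "1 -3 -60 0 0 0 255" --pt "1 -3 -68 0 0 0 255" --pt "1 -3 -76 0 0 0 255" --pt "1 -3 -84 0 0 0 255" --pt "1 -3 -90 0 0 0 255" --pt "1 -3 -95 0 0 0 255" --pt "1 -3 -99 0 0 0 255" --pt "1 -3 -101 0 0 0 255"

```text
time_s: 39.15
eef_pos: [0.5592, -0.0666, 0.1121]
eef_rot: [-0.019, -0.707, -0.019, 0.707]
wrist_force: [-2.8, -0.4, -2.1]
opening: 0.266
```

Request:
step_arm --pt "0 0 -1 0 0 0 255" --pt "0 0 -2 0 0 0 255" --pt "0 0 -2 0 0 0 255"

```text
time_s: 39.52
eef_pos: [0.5612, -0.0666, 0.1122]
eef_rot: [0.019, 0.707, 0.019, -0.707]
wrist_force: [-2.0, 0.5, -2.3]
opening: 0.267
```

Request:
step_arm --pt "0 0 -1 0 0 0 255" --pt "0 0 -2 0 0 0 255" --pt "0 0 -2 0 0 0 255"

```text
time_s: 39.9
eef_pos: [0.5632, -0.0665, 0.1122]
eef_rot: [0.019, 0.707, 0.019, -0.707]
wrist_force: [-0.9, -0.4, -2.3]
opening: 0.265
```

Request:
step_arm --pt "0 0 -1 0 0 0 255" --pt "0 0 -2 0 0 0 255" --pt "0 0 -2 0 0 0 255"

```text
time_s: 40.28
eef_pos: [0.5638, -0.0664, 0.1117]
eef_rot: [-0.019, -0.706, -0.019, 0.708]
wrist_force: [-7.0, -1.0, -1.0]
opening: 0.264
```

Request:
step_arm --pt "0 0 -1 0 0 0 255" --pt "0 0 -2 0 0 0 255" --pt "0 0 -2 0 0 0 255"

```text
time_s: 40.65
eef_pos: [0.564, -0.0662, 0.1109]
eef_rot: [-0.019, -0.704, -0.019, 0.709]
wrist_force: [-12.3, -2.1, 0.3]
opening: 0.265
```

```bash
cat >> h.py <<'E'
def keeper(im,P):
    hsv=cv2.cvtColor(im,cv2.COLOR_RGB2HSV); H,S,V=[hsv[...,k].astype(int) for k in range(3)]; X,Y,Z=[P[...,k]*1000 for k in range(3)]
    m=((H<6)|(H>174))&(S>170)&(V>90)&(abs(Z-92)<6)&(X>380)&(X<850)&(abs(Y)<120); q=(P[m]-O)@U*1000
    print("keeper",np.percentile(q,[.5,99.5]))
E
python3 - <<'E'
from h import *
print(inrk(RT()[:3,3]))
D=np.load("scene0.npz"); keeper(D["im"],D["P"])
im,d,P,T,i=cam("scene","s15.png"); keeper(im,P)
E
```

```text
[ -2.5  28.6 110.9]
keeper [-120.84165119  259.10119732]
keeper [-122.30326834  259.03659172]
```

The force has risen to 12 N with no further motion, and the image shows the keeper back at its initial reading: fully home. I'll withdraw and return the rod.

Request:
step_arm --pt "0 0 8 0 0 0 255" --pt "0 0 40 0 0 0 255" --pt "0 0 80 0 0 0 255" --pt "0 0 108 0 0 0 255" --pt "0 0 111 0 0 0 255" --pt "0 0 111 0 0 0 255" --pt "0 0 111 0 0 0 255"

```text
time_s: 41.58
eef_pos: [0.4576, -0.0725, 0.1127]
eef_rot: [0.019, 0.707, 0.019, -0.706]
wrist_force: [0.8, 0.6, -1.4]
opening: 0.266
```

```bash
python3 - <<'E'
from h import *
a=np.radians(-3.6);y=[np.sin(a),-np.cos(a),0]
print(inrk(RT()[:3,3]))
for z in(.112,.0075): print(rel([.4590,-.3220,z],[0,0,-1],y))
im,d,P,T,i=cam("wrist","w16.png"); m=(im[...,2]<120)&(im[...,0]>150)&(im[...,1]>140); q=(P[m]-O); print(m.sum(),[np.round(np.percentile(v,[1,50,99])*1000,1) for v in(q@U,q@W,q[:,2])])
E
```

```text
[-109.1   27.9  112.7]
(array([  0.8, 249.2,  11.9]), array([ 6.7, -0.1, -0. ]))
(array([105.3, 249.1,  12.1]), array([ 6.7, -0.1, -0. ]))
25265 [array([nan, nan, nan]), array([nan, nan, nan]), array([nan, nan, nan])]
```

Request:
step_arm --pt "0 45 12 3 0 0 255" --pt "0 100 12 6.7 0 0 255" --pt "0 160 12 6.7 0 0 255" --pt "0 215 12 6.7 0 0 255" --pt "0 245 12 6.7 0 0 255" --pt "40 249 12 6.7 0 0 255" --pt "80 249 12 6.7 0 0 255" --pt "98 249 12 6.7 0 0 255" --pt "104 249 12 6.7 0 0 255" --pt "105 249 12 6.7 0 0 255"

```text
time_s: 42.88
eef_pos: [0.4583, -0.322, 0.008]
eef_rot: [-0.022, 0.707, -0.023, -0.706]
wrist_force: [-0.3, 0.6, -2.2]
opening: 0.264
```

Request:
step_arm --pt "0 0 0 0 0 0 255" --pt "0 0 0 0 0 0 255"

```text
time_s: 43.12
eef_pos: [0.4582, -0.3221, 0.0084]
eef_rot: [-0.022, 0.707, -0.023, -0.706]
wrist_force: [0.2, 0.0, -2.7]
opening: 0.266
```

Request:
step_arm --pt "0 0 0 0 0 0 0" --pt "0 0 0 0 0 0 0" --pt "0 0 0 0 0 0 0" --pt "0 0 0 0 0 0 0" --pt "-30 0 0 0 0 0 0" --pt "-80 0 0 0 0 0 0" --pt "-140 0 0 0 0 0 0" --pt "-195 0 0 0 0 0 0" --pt "-195 0 0 0 0 0 0" --pt "-195 0 0 0 0 0 0"

```text
time_s: 44.38
eef_pos: [0.4572, -0.3212, 0.2017]
eef_rot: [0.023, -0.707, 0.022, 0.707]
wrist_force: [-0.4, 0.5, -0.2]
opening: 1.001
```

```bash
python3 - <<'E'
from h import *
rodpose("w17.png")
im,d,P,T,i=cam("scene","s17.png"); keeper(im,P)
t,d,P,T,i=cam("top","t17.png")
cv2.imwrite("pics/c17.png",np.hstack([im[100:400,100:500,::-1],cv2.resize(t[40:265,180:480,::-1],(400,300))]))
E
```

```text
handle ((442.51123046875, -321.16998291015625), (24.04522132873535, 138.9464874267578), 86.28006744384766) 26.127533271361415
keeper [-120.20200339  258.61595578]
```

View pics/c17.png

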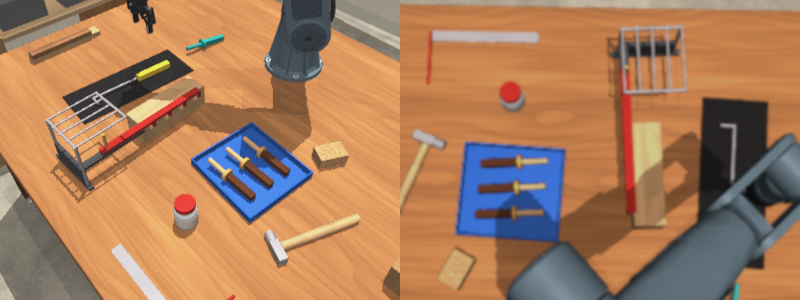

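The final views show three handles in the tray, the keeper home, the rod on its mat with the toe on the same side as before, and the jar, block and hammer where they were.

```bash
python3 -c "
from bench import ctrl
ctrl.hand_in()"
```

```text
the job is handed in; nothing more can be done
```

The job is done and handed in at about 44 s of robot time. No final check failed; no verdict was reported.

- **Keeper out:** I hooked the brass post with the rod under the shelf and pulled the bar about 35 mm to its stop. The force rose to 15 N with no further travel.
- **Handles:** Only a, b and c were in the rack; sleeve d was empty. I drew each one straight out along its sleeve, with 5 N or less at the wrist, and laid all three side by side inside the tray.
- **Keeper home:** I pushed the bar back with the rod until it stopped at 12 N. The bar's ends then read within 1 mm of their starting positions.
- **Rod:** It lies flat on the mat at (442.5, -321.2) mm, yaw about -3.7°. It started at (442.9, -321.4) mm, yaw about -3.9°.
- **Other things:** The jar, sanding block and hammer look unmoved in the last pictures; I did not measure them again. I saw no knock to the rod and no grip slip.
- **Camera disagreement:** The scene camera read about 3 mm different in y from the top camera. I used the top camera, because it matched the robot's own position.

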